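# Blow a washed biscuit cutter dry on the drip bar

## Task

The round biscuit cutter with the strap handle has just been washed and rusts if it stays wet: hang it by its handle over the drip bar of the blow-off stand, so that it hangs free in front of the air nozzle. Then press the spring-loaded air lever down half-way, until the lever lies level, and keep holding it there: finish with the lever still held down. Do not push it down to its stop, because the full blast throws the cutter about, and leave the square cutter and the other things on the table as they are.

Things in the scene. Friction and masses are not known exactly. Their poses are not given: they have to be found in the camera images.
- round_cutter: round biscuit cutter to be dried, bare metal, loose, 0.05 kg: a ring 50 mm across, 26 mm high, standing on its cutting edge, with a strap handle arched over it, 72 mm high in all. Seen from the side the loop between ring and arch is open along y, 50 mm wide, from 26 to 70 mm above the underside. Origin: centre of the underside; z up; x from one handle leg to the other
- round_cutter_mid (a point): the round cutter's middle, 36 mm above its underside, same axes. The handle's flat legs (16 mm wide, 2.4 mm thick) stand at x = +26 and -26 mm on the ring's outside, 55 mm over their outer faces, upright up to 52 mm above the underside, then bending into the arch: pinch both legs from outside, here or up to 8 mm higher
- round_cutter_crown (a point): underside of the middle of the round cutter's handle arch, 70 mm above the cutter's underside: the place that rests on the bar
- square_cutter: a cutter like the round one, but its outline is a 50 mm square; same strap handle and sizes; bystander, to be left standing. Origin: centre of its underside
- fluted_cutter: fluted round cutter without a handle, 68 mm across, 30 mm high, standing at the front right; bystander. Origin: centre of its underside
- blow_station: blow-off stand, fixed: plate 110 mm (x) by 300 mm (y), a 15 mm post in its middle. On its -y side a drip bar sticks out from the post's top over a tray with an 18 mm high rim; on its +y side are the air valve and its lever. The nozzle, 75 mm high, ends 29 mm from the post below the bar. Nothing is above the bar but the lever (110 mm). Origin: centre of the underside; z up; y from bar to lever
- drip_bar: the drip bar, level, round, 9 mm thick, along the stand's y: its axis is 125 mm above the table and its straight part runs from y = -8 to -126 mm. The post is at y = 0; the other end is free and turned up, its knob ends at y = -140 mm, 15 mm above the bar's axis. A loop goes on over the free end, then along the bar towards +y. Origin and axes as the stand's
- bar_mid (a point): top of the drip bar, a little past half-way from the post (y = -80 mm of the stand, 129.5 mm above the table): the place for the cutter's arch, clear of the nozzle and in front of it; axes as the stand's
- air_lever (a joint): angle of the spring-return air lever, rad: 0 released (sloping up to its pad by 0.18 rad), 0.18 half-way (lever level), 0.36 at its stop. A spring pushes it back up: 3.3 N at the pad to start it, 6.6 N half-way, 9.8 N at the stop
- lever_pad (a point): middle of the top of the lever's black thumb pad (28 mm wide, 44 mm long along the lever); moves with the lever: 107 mm above the table released, 90 mm when level, 73 mm at the stop. The hinge is 96 mm from it towards the post, 82 mm above the table (y = 37 mm of the stand). Press it straight down
- cup_a: clear plastic cup of white colour, 110 mm across, 49 mm high, at the right edge; bystander
- cup_b: clear plastic cup of dark colour, 110 mm across, 49 mm high, at the right edge behind the other cup; bystander
Things that resemble listed ones, but are neither listed nor needed, are in the scene too. Leave any brown or orange look-alike of the round_cutter alone.

How it is judged (in metres and radians):
On the way, in this order (a step that is already met when the one before it is completed fails the run):
1. the round cutter hangs free by its handle from the drip bar, let go by the robot (contact force between round_cutter and drip_bar above 0.1 N and contact force between each of the fingers, the arm and round_cutter below 0.02 N and y of round_cutter_crown in the frame of bar_mid between -0.05 and 0.035 m and x of round_cutter_crown in the frame of bar_mid between -0.022 and 0.022 m and z of round_cutter_crown in the frame of bar_mid between -0.008 and 0.014 m and angle between round_cutter's own z axis and vertical below 0.5 rad and not (value of joint air_lever above 0.06 rad)), for 0.2 s.
2. the air lever is pressed half-way by the robot (contact force between round_cutter and drip_bar above 0.1 N and contact force between each of the fingers, the arm and round_cutter below 0.02 N and y of round_cutter_crown in the frame of bar_mid between -0.05 and 0.035 m and x of round_cutter_crown in the frame of bar_mid between -0.022 and 0.022 m and z of round_cutter_crown in the frame of bar_mid between -0.008 and 0.014 m and angle between round_cutter's own z axis and vertical below 0.5 rad and value of joint air_lever between 0.12 and 0.24 rad and contact force between any of the arm, the fingers and blow_station above 2 N), for 0.5 s.
At the end, for the whole second after the job is handed in: the robot still presses the air lever (over 2 N) and keeps it still at 0.18 rad within 0.06; the round cutter hangs still and untouched on the bar, between nozzle and turned-up end, the arch's middle over the bar (8 mm below to 14 mm above, 22 mm sideways), upright within 0.5 rad (all of step 2 and velocity of joint air_lever between -0.1 and 0.1 rad/s and linear speed of round_cutter below 0.05 m/s); the arm keeps its last pose, push and grip.
It fails at once if the air lever is pushed down to its stop (past 0.33 rad of 0.36) (value of joint air_lever above 0.33 rad).
It fails at once if the square cutter is moved by more than 30 mm or tipped over (distance of square_cutter from where it was at the start of the episode above 0.03 m or angle between square_cutter's own z axis and vertical above 0.5 rad).
It fails at once if the fluted cutter or a cup is moved by more than 30 mm (distance of any of fluted_cutter, cup_a, cup_b from where it was at the start of the episode above 0.03 m).
It also fails if it takes over 50 s, if anything falls off the work surface, if the arm or the gripper's body presses on something with over 40 N, if the wrist force passes 120 N, or if a joint passes its speed limit or range.

## Robot

A 6-joint arm with a two-finger parallel gripper is mounted at the origin on the work surface; the furniture and walls round the work are solid. World frame = base frame: x ahead of the robot, y to its left, z up, the work surface at z = 0. Lengths are in mm, angles in rad, forces in N, time in s.
With the tool pointing down it reaches from about 350 to 725 mm from the base axis. Payload 4.3 kg.
Tool frame: the origin (TCP) lies between the finger pads; the fingertips stand 8 mm ahead of it and the grasp point (between the pads) lies 11 mm behind it; z points along the fingers, y is the direction in which the jaws open and shut (so a half turn about z gives the same grasp; the last joint's range is limited). The gripper opens to 85 mm and grips with 20 to 120 N. Pads are 22 mm wide; open, the fingers measure 114 mm over their backs; the gripper's body (76 mm by 85 mm) begins 54 mm behind the grasp point. The pads swing forward as they close: fully open they stand 13 mm farther back than shut.
Start: joints at [1.083, 0.377, 0.081, 1.274, 0, 1.46], TCP at [212.113, 534.485, 239.329] pointing down, gripper open.
Joint ranges: [-2.72, 2.72], [-0.84, 1.66], [-1.02, 1.22], [-1.77, 2.12], [-1.37, 1.28], [-3.14, 3.14]. Speed limits (rad/s): [2.57, 2.57, 3.14, 3.14, 3.14, 3.14].

## Interface

Orientations are given as [roll, pitch, yaw] about the fixed x, y, z axes, in that order (R = Rz(yaw) Ry(pitch) Rx(roll)).
In Python, from bench import env gives the robot as it stands.
- The arm moves only by the shell command python3 -m pendant 'ROWS' [FORCE]. ROWS is a JSON object of lists of equal length, an entry for each row: "linear": the shift along the tool's x, y, z in units of 50 mm (1.0 is 50 mm), a list of three; "rotation": the turn, a rotation vector about the tool's x, y, z in units of 6 degrees (1.0 is 6 degrees), a list of three; "claw": the opening, from 0 (shut) to 1 (fully open). In form: {"linear": [[x, y, z], ...], "rotation": [[wx, wy, wz], ...], "claw": [claw, ...]}. A call has 1 to 5 rows; each row shifts and turns the commanded pose from where the row before left it, along the tool's axes as they then stand; what a row does not reach is not made up. A row lasts 1/8 s, in which the tool goes at most 62.5 mm and 10.7 degrees, less where a joint would pass 70% of its speed; a pose out of reach is approached as far as the arm can. A call is refused whole if a number of a shift passes 1 or a number of a turn 1, either way. A call with a gripper value outside its range is refused whole. The fingers move at their own pace and stop on an object; FORCE is the grip in N (left out, the last holds). Time passes only in rows, so rows that do not move let the fingers close. It gives the time, the measured TCP pose, the force and the opening at its end, in the units of the state.
- env.read_state(): the state, without advancing time (a new reading comes with each control period).
- env.read_camera(name): name is "scene" or "top" or "wrist"; returns (picture, depth): 384x512x3 uint8, red, green, blue; 384x512 float32, mm along the optical axis (not along the pixel's ray), 0 where there is no reading.
- env.get_calibration(name): a dict with "fx", "fy", "cx", "cy" (pixels), "origin" and "orientation" of the camera in the world. Camera axes: x right, y up, looking along -z (the intrinsics and any distortion apply to the point x, -y, -z); pixel columns grow to the right and rows downward; lengths in mm; the calibration is good to about 2 mm. The wrist camera is an equidistant fisheye: a pixel r from the principal point sees the ray r / f radians off the axis. A picture is of the moment at which its call begins: read the wrist's pose just before it. get_calibration takes no time and is no camera call; for the wrist camera it gives the pose at the moment of the call.
- env.finish_job(): hands the job in, once; it reports no verdict.
The state is a dict: "time_s": time; "q": joint angles; "joint_velocities": joint speeds; "joint_efforts": joint torques, N m; "ee_pos": TCP position; "eef_rot": TCP orientation; "contact_force": force on the tool from outside, world axes, zero at the start; "moment": the same for the moment, N m; "finger_gap": finger opening in mm.
Only numpy, scipy, OpenCV 4.12 (cv2) and the standard library are available. Lean on these libraries where they do the work, as an engineer would, in place of code of your own. Each camera call takes 0.05 s, during which the arm holds its last target. There are 200 camera calls.

## Working session

There is one attempt and no reset: what is moved stays moved. The work goes in short steps, Python scripts to look and compute and a shell command to move; the robot and the scene stay as the last step left them, time stands still between calls to the robot, and variables do not carry over. Pictures are saved under pics/ and viewed, about 8 in all and at most 12, crops included, and the job is handed in when it is done.

```bash
ls; mkdir -p pics
cat > h.py <<'E'
import numpy as np,cv2
from bench import env
from scipy.spatial.transform import Rotation as R
def rot(o):
    o=np.array(o,float)
    return o if o.shape==(3,3) else (R.from_euler('xyz',o).as_matrix() if o.size==3 else R.from_quat(o).as_matrix())
def cloud(name):
    c=env.get_calibration(name); im,d=env.read_camera(name)
    v,u=np.mgrid[:384,:512]; a=(u-c['cx'])/c['fx']; b=(v-c['cy'])/c['fy']
    if name=='wrist':
        r=np.hypot(a,b)+1e-9; a,b=a/r*np.tan(r),b/r*np.tan(r)
    P=np.stack([a*d,-b*d,-d],-1)@rot(c['orientation']).T+np.array(c['origin'])
    P[d==0]=np.nan
    return im,d,P
def save(im,n,s=1,box=None):
    if box: im=im[box[1]:box[3],box[0]:box[2]]
    cv2.imwrite('pics/'+n,cv2.resize(im[...,::-1],None,fx=s,fy=s,interpolation=cv2.INTER_CUBIC))
E
python3 - <<'E'
from h import *
for n in('scene','top'):
    print(env.get_calibration(n)); im,d,P=cloud(n); np.savez(n,im=im,P=P,d=d); save(im,n+'0.png',1.5)
print(env.read_state())
E
```

```text
pics
{'fx': 369.68844302760596, 'fy': 369.68844302760596, 'cx': 254.95561881490588, 'cy': 189.42619548249556, 'origin': array([-106.52911333, -521.55925096,  792.62449831]), 'orientation': array([ 0.77431544,  0.00892675, -1.00640338])}
{'fx': 429.25438002156216, 'fy': 429.25438002156216, 'cx': 250.37393429372102, 'cy': 184.10798397921667, 'origin': array([ 353.39045258, -156.87845916, 1161.44856298]), 'orientation': array([ 0.10237869, -0.02074574, -1.56886619])}
{'time_s': 0.1, 'q': array([ 1.08269899e+00,  3.78025732e-01,  7.97825440e-02,  1.27441360e+00,
       -3.38837861e-06,  1.46051832e+00]), 'joint_velocities': array([-9.25340348e-05, -2.25035979e-03,  5.59875917e-05, -1.70404600e-03,
        1.78610012e-03, -1.56822118e-03]), 'joint_efforts': array([ 1.83862110e-03, -4.64695287e+01,  2.70581549e+01,  1.20229661e-02,
       -2.46365283e-05,  5.08537894e-06]), 'ee_pos': array([211.82879398, 533.94567173, 238.44283145]), 'eef_rot': array([-3.13974312e+00, -2.01384215e-04,  2.76377314e+00]), 'contact_force': array([-0.22554766, -0.45980308, -0.28449919]), 'moment': array([-0.00441193,  0.01226059,  0.03113419]), 'finger_gap': 85.65708493403456}
```

View pics/scene0.png

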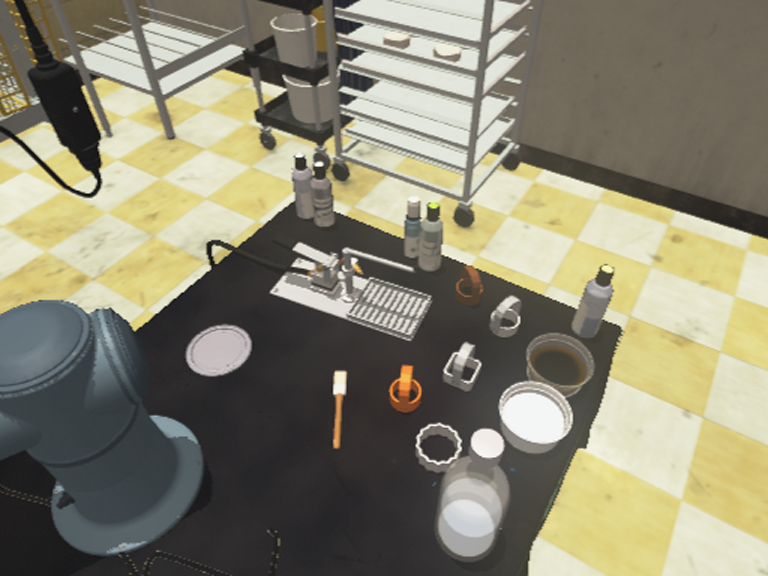

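View pics/top0.png

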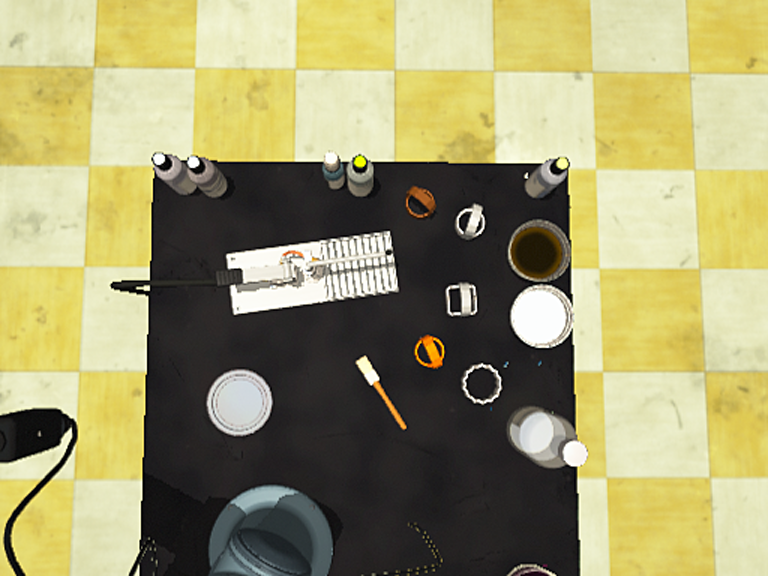

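The four handled cutters in the scene picture:
- brown at (468,285): a look-alike
- bare metal round at (505,316), top picture (470,220)
- bare metal square at (463,368)
- orange at (405,390): a look-alike

The round bare-metal one fits the description. The stand is at top (310,268), with its bar to the right and lever to the left. I'll measure these and confirm with a crop.

Run:
```python
from h import *
T=np.load('top.npz');S=np.load('scene.npz')
a=cv2.resize(S['im'][185:270,290:375],(500,500),interpolation=2);b=cv2.resize(T['im'][130:215,285:370][:,:],(500,500)[:2],interpolation=2)
cv2.imwrite('pics/cand.png',cv2.resize(np.hstack([a,b])[...,::-1],(800,400)))
for n,D,box in(('top',T,(300,133,326,162)),('scene',S,(322,193,352,227))):
    x0,y0,x1,y1=box;P=D['P'][y0:y1,x0:x1].reshape(-1,3);P=P[~np.isnan(P[:,0])]
    for lo,hi in((62,90),(40,62),(15,32),(-10,8)):
        Q=P[(P[:,2]>lo)&(P[:,2]<hi)]
        if len(Q)>4:
            w,V=np.linalg.eigh(np.cov(Q[:,:2].T)); print(n,lo,hi,len(Q),Q.mean(0).round(1),'mid',((Q.max(0)+Q.min(0))/2).round(1),'ext',np.ptp(Q,0).round(0),'ax',np.degrees(np.arctan2(V[1,1],V[0,1])).round(1),np.sqrt(w).round(1))
for n,D,box in(('top',T,(150,150,270,212)),('scene',S,(180,155,295,230))):
    x0,y0,x1,y1=box;P=D['P'][y0:y1,x0:x1].reshape(-1,3);P=P[~np.isnan(P[:,0])]
    Q=P[(P[:,2]>80)&(P[:,2]<160)];Q=Q[np.argsort(Q[:,1])]
    print(n,len(Q));print(Q[::max(1,len(Q)//40)].round(0).tolist())
# plate rectangle on top via colour
m=(T['im'][140:225,145:275].min(2)>60).astype(np.uint8);m=cv2.morphologyEx(m,cv2.MORPH_OPEN,np.ones((5,5)))
c=max(cv2.findContours(m,0,2)[0],key=cv2.contourArea);r=cv2.minAreaRect(c);print(r)
C=env.get_calibration('top')
bp=cv2.boxPoints(r)+[145,140]
for u,v in bp:
    k=rot(C['orientation'])@[(u-C['cx'])/C['fx'],-(v-C['cy'])/C['fy'],-1];o=np.array(C['origin']);print((o+k*(o[2]-8)/-k[2]).round(0))
```

```text
top 62 90 104 [ 566.3 -349.3   68.4] mid [ 568.2 -350.3   68.5] ext [45. 27. 13.] ax 162.8 [ 4.6 12.9]
top 40 62 30 [ 553.2 -345.8   54.9] mid [ 567.7 -349.6   52.3] ext [56. 29. 19.] ax 162.6 [ 5.1 20.7]
top 15 32 76 [ 564.4 -347.2   24.2] mid [ 567.2 -348.9   23.4] ext [56. 49. 17.] ax 84.6 [16.8 17.7]
top -10 8 519 [ 577.6 -349.4    0.7] mid [ 576.4 -351.7    0.7] ext [80. 70. 13.] ax -174.4 [22.7 25.4]
scene 62 90 85 [ 563.5 -348.1   69. ] mid [ 566.9 -349.6   68.1] ext [45. 26. 11.] ax 162.2 [ 5.1 12.4]
scene 40 62 54 [ 555.7 -346.7   51.9] mid [ 565.4 -349.    51.2] ext [54. 31. 21.] ax 158.4 [ 4.7 22.3]
scene 15 32 124 [ 563.7 -353.8   23.3] mid [ 566.9 -349.4   23.4] ext [55. 50. 17.] ax 166.1 [13.1 20.2]
scene -10 8 687 [ 600.  -339.4    1.8] mid [ 602.8 -338.     2.4] ext [158. 121.  11.] ax -158.3 [27.4 41.7]
top 796
[[498.0, -204.0, 136.0], [496.0, -192.0, 130.0], [497.0, -180.0, 126.0], [496.0, -167.0, 128.0], [494.0, -155.0, 125.0], [486.0, -141.0, 130.0], [486.0, -129.0, 129.0], [487.0, -116.0, 127.0], [482.0, -104.0, 127.0], [484.0, -93.0, 130.0], [477.0, -80.0, 127.0
[... 1102 characters left out ...]
.0], [490.0, -68.0, 83.0], [469.0, -65.0, 84.0], [475.0, -62.0, 100.0], [478.0, -55.0, 83.0], [458.0, -36.0, 89.0], [472.0, -33.0, 88.0], [453.0, -29.0, 82.0], [455.0, -24.0, 82.0], [459.0, -18.0, 87.0], [475.0, -10.0, 90.0], [476.0, -2.0, 89.0], [462.0, 4.0, 93.0], [457.0, 11.0, 90.0], [465.0, 18.0, 91.0], [471.0, 25.0, 95.0], [464.0, 34.0, 97.0], [463.0, 40.0, 98.0], [474.0, 45.0, 99.0], [463.0, 50.0, 104.0], [466.0, 56.0, 103.0], [460.0, 62.0, 105.0], [459.0, 68.0, 107.0], [449.0, 74.0, 108.0], [447.0, 79.0, 110.0]]
((62.250579833984375, 41.36530303955078), (41.26782989501953, 111.70355224609375), 82.11685943603516)
[513.  93.   8.]
[ 556. -206.    8.]
[ 445. -221.    8.]
[403.  75.   8.]
```

View pics/cand.png

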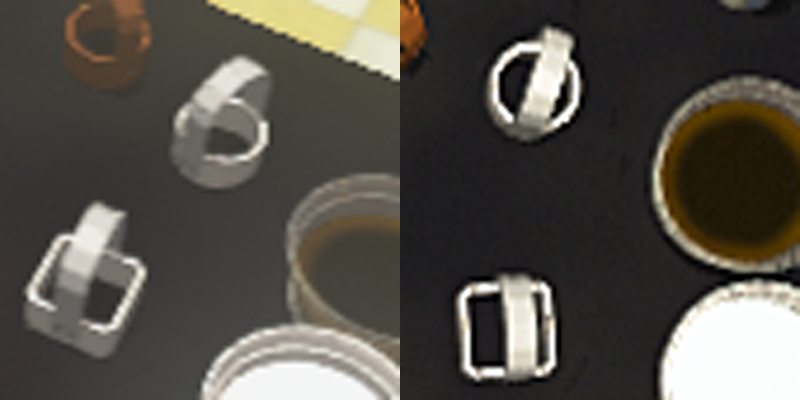

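The enlarged crop confirms it: the middle cutter (220,120) is the round bare-metal one, and the one below it is square. Estimates:
- **Round cutter:** centre (567,-350), strap direction -18°.
- **Stand:** post (479,-65), yaw 8.2°.
- **bar_mid:** about (490,-144).
- **lever_pad:** about (460,67).

Setting out.

```bash
cat > to.py <<'E'
import sys
from h import *
# usage: to.py x y z ydir_deg -> remaining shift in tool units (50mm) and turn (6deg)
t=list(map(float,sys.argv[1:5]));s=env.read_state();A=rot(s['eef_rot'])
G=R.from_euler('xyz',[np.pi,0,np.radians(t[3]+90)]).as_matrix()
print('t',round(s['time_s'],2),s['ee_pos'].round(1),'F',s['contact_force'].round(1),'gap',round(s['finger_gap'],1),'shift',(A.T@(np.array(t[:3])-s['ee_pos'])/50).round(3),'turn',(R.from_matrix(A.T@G).as_rotvec(degrees=True)/6).round(2))
E
M='{"linear":[[-0.65,-0.69,0],[-0.65,-0.69,0],[-0.65,-0.69,0],[-0.65,-0.69,0],[-0.65,-0.69,0]],"rotation":[[0,0,0],[0,0,0],[0,0,0],[0,0,0],[0,0,0]],"claw":[1,1,1,1,1]}'
python3 -m pendant '{"linear":[[-0.3,-0.3,0],[-0.65,-0.69,0],[-0.65,-0.69,0],[-0.65,-0.69,0],[-0.65,-0.69,0]],"rotation":[[0,0,0],[0,0,0],[0,0,0],[0,0,0],[0,0,0]],"claw":[1,1,1,1,1]}'
python3 -m pendant '{"linear":[[-0.65,-0.69,0],[-0.65,-0.69,0],[-0.65,-0.69,0],[-0.65,-0.69,0],[-0.65,-0.69,0]],"rotation":[[0,0,0],[0,0,0],[0,0,0],[0,0,0],[0,0,0]],"claw":[1,1,1,1,1]}'
python3 -m pendant '{"linear":[[-0.65,-0.69,0],[-0.65,-0.69,0],[-0.65,-0.69,0],[-0.65,-0.69,0],[-0.65,-0.69,0]],"rotation":[[0,0,0],[0,0,0],[0,0,0],[0,0,0],[0,0,0]],"claw":[1,1,1,1,1]}'
python3 to.py 567 -350 160 -18
```

```text
time_s: 0.72
ee_pos: [290.5, 337.2, 238.9]
eef_rot: [-3.141, -0.0, 2.764]
contact_force: [0.5, -0.4, 0.0]
finger_gap: 85.0
time_s: 1.35
ee_pos: [377.9, 117.0, 239.1]
eef_rot: [3.142, -0.0, 2.764]
contact_force: [0.4, 0.1, 0.0]
finger_gap: 85.5
time_s: 1.98
ee_pos: [465.3, -103.2, 238.9]
eef_rot: [3.141, -0.001, 2.763]
contact_force: [0.4, 0.5, 0.9]
finger_gap: 85.1
t 1.98 [ 465.3 -103.2  238.9] F [0.4 0.5 0.9] gap 85.1 shift [-3.713 -3.836  1.575] turn [-0.000e+00 -1.000e-02  1.439e+01]
```

```bash
python3 -m pendant '{"linear":[[-0.65,-0.67,0],[-0.65,-0.67,0],[-0.65,-0.67,0],[-0.65,-0.67,0],[-0.65,-0.67,0]],"rotation":[[0,0,0],[0,0,0],[0,0,0],[0,0,0],[0,0,0]],"claw":[1,1,1,1,1]}' >/dev/null
python3 -m pendant '{"linear":[[-0.46,-0.49,0],[0,0,0.1],[0,0,0.1],[0,0,0.1],[0,0,0.1]],"rotation":[[0,0,0],[0,0,1],[0,0,1],[0,0,1],[0,0,1]],"claw":[1,1,1,1,1]}' >/dev/null
python3 -m pendant '{"linear":[[0,0,0.1],[0,0,0.1],[0,0,0.1],[0,0,0.1],[0,0,0.1]],"rotation":[[0,0,1],[0,0,1],[0,0,1],[0,0,1],[0,0,1]],"claw":[1,1,1,1,1]}' >/dev/null
python3 -m pendant '{"linear":[[0,0,0.1],[0,0,0.1],[0,0,0.1],[0,0,0.1],[0,0,0.1]],"rotation":[[0,0,1],[0,0,1],[0,0,1],[0,0,1],[0,0,1]],"claw":[1,1,1,1,1]}'
python3 to.py 567 -350 160 -18
python3 - <<'E'
from h import *
im,d,P=cloud('wrist'); save(im,'w1.png',1.5)
m=(np.hypot(P[...,0]-567,P[...,1]+350)<42)&(P[...,2]<85)
for lo,hi in((63,80),(40,62),(15,32)):
    Q=P[m&(P[...,2]>lo)&(P[...,2]<hi)]
    if len(Q)>5:
        w,V=np.linalg.eigh(np.cov(Q[:,:2].T)); print(lo,len(Q),((Q.max(0)+Q.min(0))/2).round(1),Q.mean(0).round(1),np.ptp(Q,0).round(0),np.degrees(np.arctan2(V[1,1],V[0,1])).round(1))
E
```

```text
time_s: 4.47
ee_pos: [566.5, -348.4, 168.4]
eef_rot: [-3.14, -0.001, 1.294]
contact_force: [0.9, 0.1, -1.3]
finger_gap: 85.7
t 4.47 [ 566.5 -348.4  168.4] F [ 0.9  0.1 -1.3] gap 85.7 shift [-0.029  0.019  0.168] turn [-0.01 -0.01  0.36]
63 970 [ 569.8 -350.    68.2] [ 569.5 -350.1   69. ] [46. 28. 10.] 162.6
40 191 [ 569.7 -350.5   51. ] [ 569.1 -348.3   55.5] [57. 32. 22.] 163.2
15 413 [ 571.9 -343.7   23.4] [ 574.2 -337.    24.9] [53. 38. 17.] 160.5
```

View pics/w1.png

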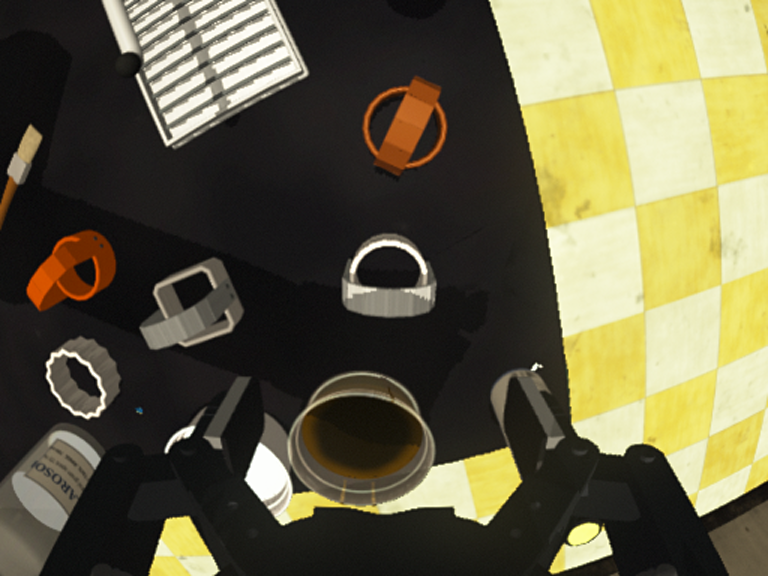

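The wrist picture shows the round cutter at (388,275), with its strap lying along the jaw direction and both finger paths clear. Descending.

```bash
python3 to.py 568.5 -350 28 -17.4
python3 -m pendant '{"linear":[[-0.02,0.045,0.5],[0,0,0.5],[0,0,0.5],[0,0,0.4],[0,0,0]],"rotation":[[0,0,0.26],[0,0,0],[0,0,0],[0,0,0],[0,0,0]],"claw":[1,1,1,1,1]}'
python3 to.py 568.5 -350 28 -17.4
```

```text
t 4.53 [ 566.2 -348.2  167.6] F [0.1 0.  0. ] gap 85.3 shift [-0.026  0.061  2.791] turn [-0.02 -0.01  0.24]
time_s: 5.15
ee_pos: [567.1, -348.9, 71.9]
eef_rot: [-3.137, -0.002, 1.271]
contact_force: [0.4, 0.0, 0.7]
finger_gap: 85.4
t 5.15 [ 567.1 -348.9   71.9] F [0.4 0.  0.7] gap 85.4 shift [-0.013  0.038  0.878] turn [-0.05 -0.02  0.04]
```

```bash
python3 -m pendant '{"linear":[[-0.01,0.03,0.3],[0,0,0.3],[0,0,0.27],[0,0,0],[0,0,0]],"rotation":[[0,0,0],[0,0,0],[0,0,0],[0,0,0],[0,0,0]],"claw":[1,1,1,1,1]}' >/dev/null
python3 to.py 568.5 -350 28 -17.4
python3 -m pendant '{"linear":[[0,0,0],[0,0,0],[0,0,0],[0,0,0],[0,0,0]],"rotation":[[0,0,0],[0,0,0],[0,0,0],[0,0,0],[0,0,0]],"claw":[0.5,0.5,0.5,0.5,0.5]}' 25
python3 to.py 568.5 -350 28 -17.4
```

```text
t 5.78 [ 570.2 -351.2   30.9] F [ 0.2 -0.3 -0.1] gap 85.5 shift [ 0.014 -0.039  0.059] turn [ 0.   -0.    0.03]
time_s: 6.4
ee_pos: [570.5, -351.5, 31.5]
eef_rot: [3.14, 0.0, 1.271]
contact_force: [0.4, 0.4, 5.4]
finger_gap: 54.5
t 6.4 [ 570.5 -351.5   31.5] F [0.4 0.4 5.4] gap 54.5 shift [ 0.017 -0.048  0.071] turn [0.01 0.   0.03]
```

```bash
python3 -m pendant '{"linear":[[0,0,-0.1],[0,0,-0.3],[0,0,-0.6],[0,0,-0.8],[0,0,-0.8]],"rotation":[[0,0,0],[0,0,0],[0,0,0],[0,0,0],[0,0,0]],"claw":[0.4,0.4,0.4,0.4,0.4]}' 35
python3 -m pendant '{"linear":[[0,0,-0.3],[0,0,0],[0,0,0],[0,0,0],[0,0,0]],"rotation":[[0,0,-0.9],[0,0,-0.9],[0,0,-0.9],[0,0,-0.9],[0,0,-0.66]],"claw":[0.4,0.4,0.4,0.4,0.4]}'
python3 to.py 508 -264 170 8.2
python3 - <<'E'
from h import *
S=[]
for n in('scene',):
    im,d,P=cloud(n); save(im,'s2.png',4,(260,130,400,270))
im,d,P=cloud('wrist'); save(im,'w2.png',1.5); np.savez('w2',im=im,P=P)
E
```

```text
time_s: 7.02
ee_pos: [569.7, -350.9, 162.4]
eef_rot: [-3.141, -0.0, 1.27]
contact_force: [0.0, -1.0, -1.2]
finger_gap: 54.7
time_s: 7.65
ee_pos: [569.9, -351.0, 176.4]
eef_rot: [3.142, -0.0, 1.719]
contact_force: [-0.5, 0.1, -0.5]
finger_gap: 54.5
t 7.65 [ 569.9 -351.   176.4] F [-0.5  0.1 -0.5] gap 54.5 shift [ 1.904 -0.968  0.128] turn [ 0.   -0.    0.05]
```

View pics/w2.png

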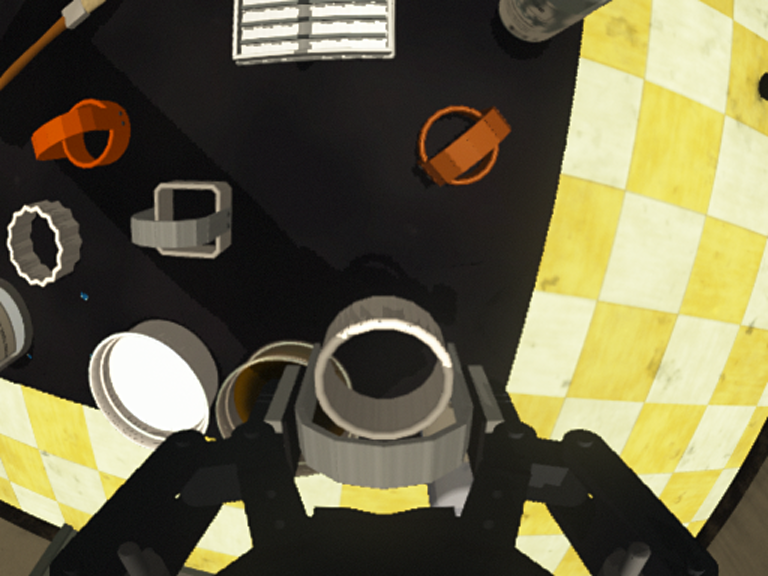

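View pics/s2.png

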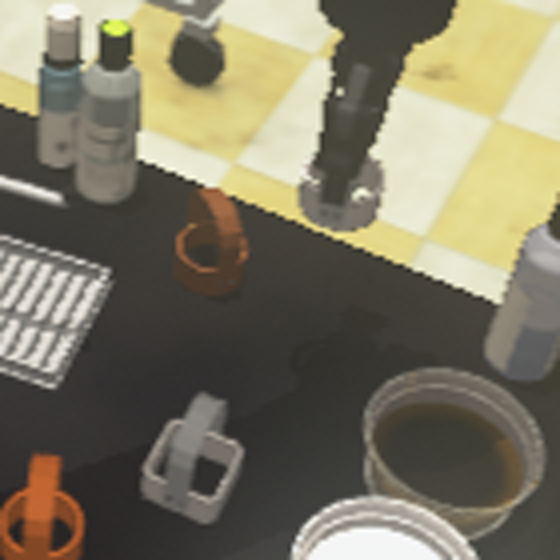

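The wrist picture shows the cutter pinched by both legs: ring at (385,375), arch at (385,455). The scene crop shows it held in the air, with the square and the brown cutters undisturbed. Next I'll check its tilt in the grip.

Run:
```python
from h import *
W=np.load('w2.npz');P=W['P'];s=env.read_state();A=rot(s['eef_rot'])
L=(P-s['ee_pos'])@A   # tool frame
m=(np.abs(L[...,1])<28)&(np.abs(L[...,0])<45)&(L[...,2]>-50)&(L[...,2]<50)
v,u=np.nonzero(m&(np.arange(384)[:,None]<322))
for r in range(195,325,8):
    Q=L[r,(np.arange(512)>245)&(np.arange(512)<270)&m[r]]
    if len(Q):print(r,len(Q),np.median(Q,0).round(1))
im=W['im']; hs=im.min(2)
b=m&(hs>225)&(np.arange(384)[:,None]<300); Q=L[b];print(len(Q))
if len(Q)>10:
    c=np.linalg.lstsq(np.c_[Q[:,:2],np.ones(len(Q))],Q[:,2],rcond=None)[0];print('plane z=',c.round(3),Q.mean(0).round(1),np.ptp(Q,0).round(1))
```

```text
203 24 [25.2  1.8 22.8]
211 24 [25.2  1.7 10.6]
219 24 [22.8  1.7  5.6]
267 23 [-21.5   2.5  29.1]
275 24 [-22.1   2.1  20.6]
283 24 [-21.9   2.   11.8]
291 23 [-22.9   1.7   5.1]
299 24 [  7.7   1.5 -40.2]
307 24 [  3.2   1.5 -39.9]
315 24 [ -1.4   1.5 -39.8]
323 24 [ -6.3   1.6 -39.6]
311
plane z= [0.015 0.005 4.965] [20.8  6.8  5.3] [17.4 37.6  3. ]
```

```bash
python3 - <<'E'
from h import *
for n in('top','scene'):
    P=np.load(n+'.npz')['P'].reshape(-1,3)
    Q=P[(P[:,2]>120)&(P[:,2]<134)&(P[:,1]>-185)&(P[:,1]<-85)&(abs(P[:,0]-488)<22)]
    c=np.polyfit(Q[:,1],Q[:,0],1);r=Q[:,0]-np.polyval(c,Q[:,1]);k=abs(r)<7;c=np.polyfit(Q[k,1],Q[k,0],1)
    K=P[(P[:,1]<-190)&(P[:,1]>-225)&(abs(P[:,0]-497)<20)&(P[:,2]>115)&(P[:,2]<150)]
    print(n,k.sum(),'yaw',np.degrees(np.arctan(-c[0])),'x at -144',np.polyval(c,-144),'x at -190',np.polyval(c,-190),'ztop',np.percentile(Q[:,2],[50,90]),'knob',K.min(0),K.max(0))
E
python3 to.py 510 -264 140 8.2
```

```text
top 155 yaw 8.381266277046697 x at -144 489.4769563260108 x at -190 496.2542777259638 ztop [127.1777908  129.84203851] knob [ 493.09274017 -203.50062701  128.42514094] [ 503.19122219 -191.62961939  140.90599534]
scene 125 yaw 7.998817690444273 x at -144 488.4715038802931 x at -190 494.9354143117492 ztop [127.92829659 130.26727492] knob [ 491.96993507 -202.68983512  124.08389084] [ 500.0165229  -190.16156396  140.40619373]
t 7.75 [ 570.  -351.1  176.3] F [ 0.5 -0.2  0. ] gap 54.7 shift [ 1.897 -0.934  0.727] turn [ 0.   -0.    0.02]
```

```bash
python3 to.py 505.5 -258 114 8.2
python3 -m pendant '{"linear":[[0.3,-0.2,0],[0.6,-0.3,0.2],[0.6,-0.3,0.4],[0.4,-0.2,0.4],[0,0,0]],"rotation":[[0,0,0],[0,0,0],[0,0,0],[0,0,0],[0,0,0]],"claw":[0.4,0.4,0.4,0.4,0.4]}' >/dev/null
python3 to.py 505.5 -258 114 8.2
```

```text
t 7.75 [ 570.  -351.1  176.3] F [ 0.5 -0.2  0. ] gap 54.7 shift [ 2.029 -1.005  1.247] turn [ 0.   -0.    0.02]
t 8.38 [ 504.3 -262.2  124.5] F [ 0.8 -0.2 -0.2] gap 54.6 shift [0.078 0.036 0.21 ] turn [-0.04 -0.03  0.03]
```

```bash
python3 -m pendant '{"linear":[[0.05,0.03,0.15],[0,0,0.05],[0,0,0],[0,0,0],[0,0,0]],"rotation":[[0,0,0],[0,0,0],[0,0,0],[0,0,0],[0,0,0]],"claw":[0.4,0.4,0.4,0.4,0.4]}' >/dev/null
python3 to.py 489.3 -146 114 8.2
python3 - <<'E'
from h import *
im,d,P=cloud('wrist');im2,_,_=cloud('scene')
a=cv2.resize(im,(512,384));b=cv2.resize(im2[130:226,190:318],(512,384),interpolation=2)
cv2.imwrite('pics/c3.png',cv2.resize(np.vstack([a,b])[...,::-1],(400,600)))
E
```

```text
t 9.0 [ 508.1 -262.   116. ] F [ 0.1  0.3 -0.4] gap 54.6 shift [ 2.35  -0.036  0.039] turn [0.   0.   0.02]
```

View pics/c3.png

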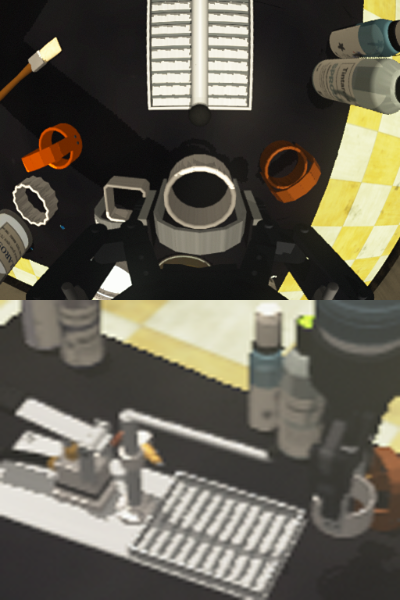

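The bar's knob at (200,115) lies straight ahead of the loop at (200,195). The lower half shows the cutter just beyond the bar's free end. Sliding it on.

```bash
python3 -m pendant '{"linear":[[0.2,-0.03,0.03],[0.35,0,0],[0.4,0,0],[0.4,0,0],[0.4,0,0]],"rotation":[[0,0,0],[0,0,0],[0,0,0],[0,0,0],[0,0,0]],"claw":[0.4,0.4,0.4,0.4,0.4]}'
python3 to.py 489.3 -146 114 8.2
python3 -m pendant '{"linear":[[0.35,0,0],[0.2,0,0],[0,0,0],[0,0,0],[0,0,0]],"rotation":[[0,0,0],[0,0,0],[0,0,0],[0,0,0],[0,0,0]],"claw":[0.4,0.4,0.4,0.4,0.4]}'
python3 to.py 489.3 -146 93 8.2
```

```text
time_s: 9.72
ee_pos: [493.4, -173.6, 114.4]
eef_rot: [3.142, -0.0, 1.717]
contact_force: [0.0, 0.3, -0.9]
finger_gap: 54.9
t 9.72 [ 493.4 -173.6  114.4] F [ 0.   0.3 -0.9] gap 54.9 shift [ 0.557 -0.     0.008] turn [ 0.   -0.    0.03]
time_s: 10.35
ee_pos: [489.9, -148.8, 114.3]
eef_rot: [3.141, 0.0, 1.716]
contact_force: [1.1, -0.2, -0.1]
finger_gap: 54.6
t 10.35 [ 489.9 -148.8  114.3] F [ 1.1 -0.2 -0.1] gap 54.6 shift [ 0.057 -0.005  0.426] turn [0.   0.   0.02]
```

```bash
python3 -m pendant '{"linear":[[0.05,0,0.15],[0,0,0.15],[0,0,0.1],[0,0,0],[0,0,0]],"rotation":[[0,0,0],[0,0,0],[0,0,0],[0,0,0],[0,0,0]],"claw":[0.4,0.4,0.4,0.4,0.4]}'
python3 -m pendant '{"linear":[[0,0,0.02],[0,0,0.02],[0,0,0]],"rotation":[[0,0,0],[0,0,0],[0,0,0]],"claw":[0.4,0.4,0.4]}'
python3 to.py 489.3 -146 91 8.2
```

```text
time_s: 10.98
ee_pos: [489.4, -145.7, 94.3]
eef_rot: [3.141, -0.0, 1.717]
contact_force: [0.4, -0.0, 0.2]
finger_gap: 54.9
time_s: 11.35
ee_pos: [489.3, -145.7, 92.3]
eef_rot: [3.142, -0.0, 1.717]
contact_force: [0.7, -0.5, -0.0]
finger_gap: 54.5
t 11.35 [ 489.3 -145.7   92.3] F [ 0.7 -0.5 -0. ] gap 54.5 shift [-0.007 -0.002  0.026] turn [ 0.   -0.    0.03]
```

Within a millimetre or two of the bar, so I'll feel for contact and then release gently.

```bash
python3 -m pendant '{"linear":[[0,0,0.02],[0,0,0.01],[0,0,0]],"rotation":[[0,0,0],[0,0,0],[0,0,0]],"claw":[0.4,0.4,0.4]}'
python3 -m pendant '{"linear":[[0,0,0],[0,0,0],[0,0,0],[0,0,0],[0,0,0]],"rotation":[[0,0,0],[0,0,0],[0,0,0],[0,0,0],[0,0,0]],"claw":[0.7,0.8,0.9,1,1]}'
python3 - <<'E'
from h import *
im,d,P=cloud('wrist');im2,_,_=cloud('scene')
a=cv2.resize(im,(512,384));b=cv2.resize(im2[130:226,190:318],(512,384),interpolation=2)
cv2.imwrite('pics/c4.png',cv2.resize(np.vstack([a,b])[...,::-1],(400,600)))
E
```

```text
time_s: 11.72
ee_pos: [489.5, -145.8, 91.5]
eef_rot: [3.141, 0.0, 1.717]
contact_force: [-2.2, 0.9, 5.5]
finger_gap: 54.6
time_s: 12.35
ee_pos: [489.3, -145.7, 90.7]
eef_rot: [-3.142, -0.0, 1.717]
contact_force: [-0.2, 0.5, 0.1]
finger_gap: 85.4
```

View pics/c4.png

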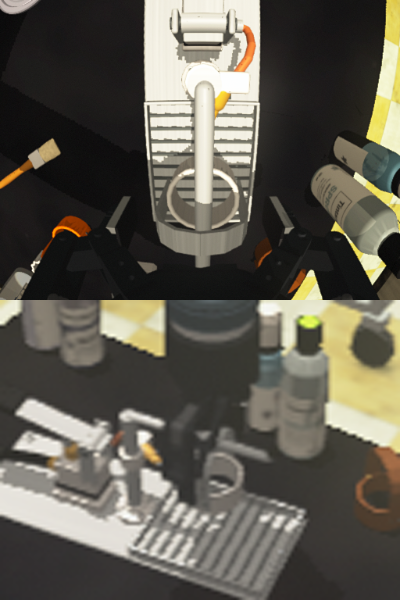

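The cutter hangs from the bar (wrist half: ring at (203,195), bar through the loop), and the open fingers stand clear at (110,225) and (285,225). Next, retreat upwards and move across to the lever, with the gripper shut.

```bash
python3 -m pendant '{"linear":[[0,0,-0.2],[0,0,-0.4],[0,0,-0.5],[0,0,-0.6],[0,0,-0.6]],"rotation":[[0,0,0],[0,0,0],[0,0,0],[0,0,0],[0,0,0]],"claw":[1,1,1,1,1]}'
python3 to.py 459 66.5 150 8.2
python3 -m pendant '{"linear":[[0.3,0,-0.2],[0.7,0,0],[0.8,0,0],[0.8,0,0],[0.8,0,0]],"rotation":[[0,0,0],[0,0,0],[0,0,0],[0,0,0],[0,0,0]],"claw":[1,0.5,0,0,0]}' 60
python3 to.py 459 66.5 150 8.2
```

```text
time_s: 13.08
ee_pos: [489.3, -145.7, 207.5]
eef_rot: [3.141, 0.0, 1.717]
contact_force: [0.8, -0.5, -0.6]
finger_gap: 85.6
t 13.07 [ 489.3 -145.7  207.5] F [ 0.8 -0.5 -0.6] gap 85.6 shift [4.287 0.016 1.148] turn [0.01 0.   0.03]
time_s: 13.7
ee_pos: [463.4, 24.5, 215.2]
eef_rot: [-3.141, -0.001, 1.717]
contact_force: [0.5, 0.6, -0.2]
finger_gap: 12.1
t 13.7 [463.4  24.5 215.2] F [ 0.5  0.6 -0.2] gap 12.1 shift [0.842 0.037 1.305] turn [-0.01 -0.01  0.03]
```

Moving over the pad. I'll check the pad location and the hanging cutter from above before pressing.

```bash
python3 -m pendant '{"linear":[[0.5,0.03,0.3],[0.34,0,0.4],[0,0,0.4],[0,0,0.2],[0,0,0]],"rotation":[[0,0,0],[0,0,0],[0,0,0],[0,0,0],[0,0,0]],"claw":[0,0,0,0,0]}' >/dev/null
python3 to.py 459 66.5 117 8.2
python3 - <<'E'
from h import *
P=np.load('top.npz')['P'].reshape(-1,3)
Q=P[(P[:,2]>98)&(P[:,2]<118)&(P[:,1]>30)&(P[:,1]<110)];print('lever end',Q[:,:2].min(0),Q[:,:2].max(0),'x@y60-75',Q[(Q[:,1]>60)&(Q[:,1]<75),0].mean())
im2,_,P=cloud('scene'); Q=P[(abs(P[...,0]-489)<40)&(abs(P[...,1]+146)<40)&(P[...,2]>55)&(P[...,2]<118)]
print('cutter',Q.min(0).round(),Q.max(0).round(),Q.mean(0).round())
b=im2[130:226,170:318]
cv2.imwrite('pics/c5.png',cv2.resize(b,None,fx=4,fy=4,interpolation=2)[...,::-1])
E
```

```text
t 14.32 [458.9  64.5 150. ] F [-0.1  0.4  0.2] gap 0.3 shift [0.039 0.008 0.661] turn [-0.02 -0.    0.03]
lever end [443.81079841  30.51019427] [659.32268035 109.75969297] x@y60-75 458.73858540911704
cutter [ 459. -169.   58.] [ 520. -119.  118.] [ 485. -149.   82.]
```

View pics/c5.png

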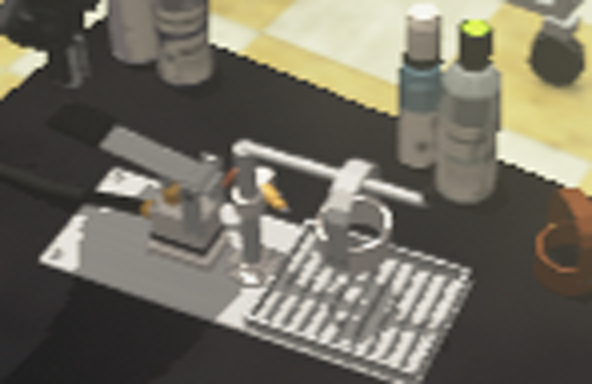

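The round cutter hangs upright on the bar at (355,220). The shut fingertips at (75,75) stand over the black pad at (80,122). Pressing in small steps.

```bash
python3 -m pendant '{"linear":[[0.04,0,0.2],[0,0,0.2],[0,0,0.15],[0,0,0.05],[0,0,0]],"rotation":[[0,0,0],[0,0,0],[0,0,0],[0,0,0],[0,0,0]],"claw":[0,0,0,0,0]}'
python3 -m pendant '{"linear":[[0,0,0.08],[0,0,0.08],[0,0,0],[0,0,0]],"rotation":[[0,0,0],[0,0,0],[0,0,0],[0,0,0]],"claw":[0,0,0,0]}'
python3 to.py 459 66.5 98 8.2
```

```text
time_s: 15.0
ee_pos: [459.6, 66.2, 120.6]
eef_rot: [-3.141, -0.0, 1.716]
contact_force: [-0.1, -0.6, 0.9]
finger_gap: 0.1
time_s: 15.5
ee_pos: [460.2, 66.5, 113.2]
eef_rot: [3.14, -0.0, 1.717]
contact_force: [0.7, 1.6, 3.3]
finger_gap: 0.1
t 15.5 [460.2  66.5 113.2] F [0.7 1.6 3.3] gap 0.1 shift [ 0.004 -0.025  0.304] turn [ 0.01 -0.    0.03]
```

Contact as expected (3.3 N at about 113 mm). Continuing down to TCP z ≈ 98.

```bash
python3 -m pendant '{"linear":[[0,0,0.08],[0,0,0.08],[0,0,0.06],[0,0,0],[0,0,0]],"rotation":[[0,0,0],[0,0,0],[0,0,0],[0,0,0],[0,0,0]],"claw":[0,0,0,0,0]}'
python3 to.py 459 66.5 98 8.2
```

```text
time_s: 16.12
ee_pos: [460.0, 66.6, 101.9]
eef_rot: [3.141, -0.001, 1.717]
contact_force: [0.2, 3.7, 5.8]
finger_gap: -0.1
t 16.12 [460.   66.6 101.9] F [0.2 3.7 5.8] gap -0.1 shift [ 0.002 -0.02   0.078] turn [ 0.01 -0.01  0.03]
```

```bash
python3 -m pendant '{"linear":[[0,0,0.04],[0,0,0.04],[0,0,0],[0,0,0],[0,0,0]],"rotation":[[0,0,0],[0,0,0],[0,0,0],[0,0,0],[0,0,0]],"claw":[0,0,0,0,0]}'
python3 to.py 459 66.5 98 8.2
python3 -m pendant '{"linear":[[0,0,0],[0,0,0],[0,0,0],[0,0,0],[0,0,0]],"rotation":[[0,0,0],[0,0,0],[0,0,0],[0,0,0],[0,0,0]],"claw":[0,0,0,0,0]}'
python3 to.py 459 66.5 98 8.2
python3 - <<'E'
from h import *
s=env.read_state()
im2,d,P=cloud('scene'); Q=P[(abs(P[...,0]-489)<40)&(abs(P[...,1]+146)<40)&(P[...,2]>55)&(P[...,2]<118)]
print('cutter',Q.min(0).round(),Q.max(0).round(),Q.mean(0).round())
im,d,P=cloud('top')
yy=(P[...,1]-(-65))*.99-(P[...,0]-478)*.143; xx=(P[...,0]-478)*.99+(P[...,1]+65)*.143
m=(abs(xx)<12)&(yy>45)&(yy<115)&(P[...,2]>70)&(P[...,2]<115)
for a in range(45,115,14):
    k=m&(yy>=a)&(yy<a+14)
    if k.any():print(a+7,np.median(P[k][:,2]).round(1),k.sum())
F=[env.read_state()['contact_force'] for _ in range(3)];print(np.round(F,1))
cv2.imwrite('pics/c6.png',cv2.resize(im2[120:226,150:318],None,fx=4,fy=4,interpolation=2)[...,::-1])
E
```

```text
time_s: 16.75
ee_pos: [460.0, 66.8, 98.0]
eef_rot: [3.141, -0.001, 1.717]
contact_force: [0.4, 5.0, 5.7]
finger_gap: -0.0
t 16.75 [460.   66.8  98. ] F [0.4 5.  5.7] gap -0.0 shift [-0.003 -0.021  0.   ] turn [ 0.01 -0.01  0.03]
time_s: 17.38
ee_pos: [460.0, 66.8, 98.0]
eef_rot: [3.141, -0.001, 1.717]
contact_force: [0.7, 4.6, 6.5]
finger_gap: -0.1
t 17.38 [460.   66.8  98. ] F [0.7 4.6 6.5] gap -0.1 shift [-0.004 -0.02   0.001] turn [ 0.01 -0.01  0.03]
cutter [ 460. -169.   58.] [ 520. -119.  117.] [ 484. -149.   82.]
52 83.4 54
66 83.9 51
80 84.1 52
94 83.9 53
108 86.2 57
[[-0.1  5.1  6.7]
 [-0.1  5.1  6.7]
 [-0.1  5.1  6.7]]
```

View pics/c6.png

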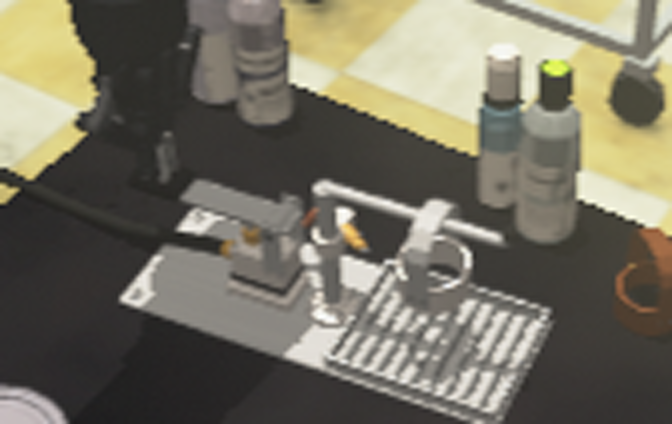

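The lever at (240,200) is level: its top lies at 83–84 mm along its length, and the push is 6.7 N against the expected 6.6 N. The cutter at (435,265) hangs still. Handing in.

```bash
python3 -c "
from bench import env
print(env.finish_job())"
```

```text
the job is handed in; nothing more can be done
None
```

The round cutter hangs by its handle on the drip bar. The shut fingers are holding the air lever level. I handed the job in at about 17.5 s of the 50 s allowed; no verdict was reported.

- **Cutter:** it hangs upright and still at about (489, -146), close to bar_mid, and the robot is not touching it. Its position was the same in the scene images before and after the press.
- **Lever:** its top measured flat at 83–84 mm, and the tool (TCP) stood at 98 mm, which puts the fingertips at the 90 mm level height. The upward push was 6.7 N, against 6.6 N expected half-way. The reading also showed about 5 N sideways along y, probably friction at the pad.
- **Other things:** the gripper touched nothing but the round cutter and the lever pad. In the mid-task pictures the square cutter, cups and look-alikes looked undisturbed. I did not measure their positions again at the end.

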